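# Squeeze sprung tweezers to the pencil-line gap

## Task

Clamp the plywood panel by pumping the vacuum clamp's hand lever through at least three full strokes, each all the way down and fully back up. Then take the sprung steel tweezers from their wooden rest and squeeze them until their tips match the two pencil lines at the panel's near edge, with one tip just above each line and the tweezers not touching the panel. Finish while still holding the tweezers there at that gap, steady, with the lever left up, and leave the bottle, cap, offcut and pencil undisturbed.

Things in the scene. Friction and masses are not known exactly. Their poses are not given: they have to be found in the camera images.
- jig: vacuum clamp fixed to the bench, yaw varies; origin at bench level, x away from the robot, y left, z up. Grey plate 10 mm thick, x -60 to 180, y -140 to 160 mm. On its right (-y) a plywood panel, top 30 mm above the bench, x -60 to 130, y -140 to -15, carrying a batten (x 15 to 125, y -88 to -67, top at z 48). On its left the hand pump and lever, hinge clevis up to z 117 at x 145, y 110.
- mark_l (a point): on the panel's top surface, on the left (+y) pencil line, 15 mm in from the panel's near edge. The line runs along the jig's x from that edge for 40 mm and is 1.4 mm wide; axes as the jig's.
- mark_r (a point): the same point on the right (-y) pencil line, 20 mm from mark_l. The two lines are parallel.
- pump_lever (a joint): angle of the pump lever, rad: 0 fully up (where its spring returns it), 0.5 fully down on its stop. Pressing down at the handle takes about 3 N at the top, 7 N at the bottom. 0.44 and more counts as down, under 0.06 as up.
- lever_handle (a point): centre of the lever's cross handle, a round black bar 24 mm in diameter, 90 mm long along the jig's y; 149 mm above the bench at rest, 58 mm fully down. The lever is 185 mm long, hinged on the far (+x) side about an axis along the jig's y, 100 mm high, so the handle swings almost straight down.
- rest: wooden rest fixed to the bench, carrying the tweezers; origin at bench level straight below the finger grips, x along the tweezers to their tips. Base 140 x 50 x 8 mm; two cross bars 34 mm high: 8 mm thick, 62 mm wide at x 33 and 12 mm thick, 34 mm wide at x -62, with free room for fingers between them. Position and yaw vary.
- tweezers_grip (a point): midway between the finger grips of the loose sprung tweezers, 8 mm above their underside (half height); x towards the tips, z up. The grips are upright dark cylinders, 12 mm diameter, 16 mm high, outside the arms, 75 mm from the hinge bow, 50 mm behind the tips. Width over the grips: 40 mm relaxed, 25.6 mm at 20 mm tip gap; 1 mm less there closes the tips by 1.67 mm.
- tweezers: the tweezers, flat, 145 mm long, arms 12 mm high, about 72 g; origin at the 22 mm hinge bow, on the underside (34 mm above the bench at rest), 75 mm behind the grip point; x towards the tips, z up. Squeeze force at the grips: 3.6 N to start, 9.5 N at 20 mm tip gap, 14 N fully shut. Both arms move alike.
- tw_arm_l (a joint): closing angle of each tweezer arm, rad: 0 relaxed (tip gap 44 mm), 0.095 at tip gap 20 mm, 0.17 shut (1 mm).
- tip_l (a point): end of the left arm, on its inner face, 3 mm above the underside of the tweezers (mid-height of the 6 mm high tip); 50 mm ahead of the grip point. The tip gap is the distance between tip_l and tip_r.
- tip_r (a point): the same on the right arm.
- glue_bottle: bystander: cream glue bottle, 60 mm diameter, 170 mm tall, origin under its centre
- nozzle_cap: bystander: standing cone-shaped cap, 24 mm across, 36 mm tall, origin under its centre
- offcut: bystander: wood offcut 50 x 110 x 20 mm, origin under its centre
- pencil: bystander: square pencil 7 x 130 x 7 mm lying along its y, origin under its centre
There are look-alikes about, which are no part of the job. There is more than one size of the tweezers; the job needs the largest.

How it is judged (in metres and radians):
On the way, in this order (a step that is already met when the one before it is completed fails the run):
1. lever all the way down, first stroke (value of joint pump_lever above 0.44 rad), for 0.05 s.
2. lever fully back up, first stroke (value of joint pump_lever below 0.06 rad), for 0.05 s.
3. lever all the way down, second stroke (value of joint pump_lever above 0.44 rad), for 0.05 s.
4. lever fully back up, second stroke (value of joint pump_lever below 0.06 rad), for 0.05 s.
5. lever all the way down, third stroke (value of joint pump_lever above 0.44 rad), for 0.05 s.
6. lever fully back up, third stroke (value of joint pump_lever below 0.06 rad), for 0.05 s.
7. tweezers carried off their rest by the fingers (horizontal distance between tweezers_grip and rest above 0.08 m and contact force between tweezers and the fingers above 1 N and contact force between tweezers and jig below 0.2 N and contact force between tweezers and rest below 0.2 N), for 0.1 s.
At the end, for the whole second after the job is handed in: Tweezers held by the fingers alone (over 2 N; panel and rest untouched), at rest, tip gap 17 to 23 mm, each tip within 4 mm sideways of its own line, between the panel edge and 37 mm in, its mid-height 3.5 to 20 mm above the panel; lever up (under 0.06 rad) (((y of tip_l in the frame of mark_l between -0.004 and 0.004 m and x of tip_l in the frame of mark_l between -0.015 and 0.022 m and z of tip_l in the frame of mark_l between 0.0035 and 0.02 m and y of tip_r in the frame of mark_r between -0.004 and 0.004 m and x of tip_r in the frame of mark_r between -0.015 and 0.022 m and z of tip_r in the frame of mark_r between 0.0035 and 0.02 m) or (y of tip_l in the frame of mark_r between -0.004 and 0.004 m and x of tip_l in the frame of mark_r between -0.015 and 0.022 m and z of tip_l in the frame of mark_r between 0.0035 and 0.02 m and y of tip_r in the frame of mark_l between -0.004 and 0.004 m and x of tip_r in the frame of mark_l between -0.015 and 0.022 m and z of tip_r in the frame of mark_l between 0.0035 and 0.02 m)) and distance between tip_l and tip_r between 0.017 and 0.023 m and contact force between tweezers and the fingers above 2 N and linear speed of tweezers below 0.02 m/s and velocity of joint tw_arm_l between -0.1 and 0.1 rad/s and contact force between tweezers and jig below 0.2 N and contact force between tweezers and rest below 0.2 N and value of joint pump_lever below 0.06 rad); the arm keeps its last pose, push and grip.
It fails at once if the glue bottle is pushed more than 20 mm (distance of glue_bottle from where it was at the start of the episode above 0.02 m).
It fails at once if the cone-shaped nozzle cap is pushed more than 20 mm (distance of nozzle_cap from where it was at the start of the episode above 0.02 m).
It fails at once if the wood offcut is pushed more than 20 mm (distance of offcut from where it was at the start of the episode above 0.02 m).
It fails at once if the pencil is pushed more than 20 mm (distance of pencil from where it was at the start of the episode above 0.02 m).
It also fails if it takes over 61 s, if anything falls off the work surface, if the arm or the gripper's body presses on something with over 40 N, if the wrist force passes 120 N, or if a joint passes its speed limit or range.

## Robot

A 6-joint arm with a two-finger parallel gripper is mounted at the origin on the work surface. World frame = base frame: x ahead of the robot, y to its left, z up, the work surface at z = 0. Lengths are in m, angles in degrees, forces in N, time in s.
With the tool pointing down it reaches from about 0.25 to 0.725 m from the base axis. Payload 9.7 kg.
Tool frame: the origin (TCP) lies midway between the tips of the shut fingers; the grasp point (between the pads) lies 19 mm behind it; z points along the fingers, y is the line along which they close (so a half turn about z gives the same grasp; the last joint's range is limited). The gripper opens to 85 mm and grips with 20 to 120 N. Pads are 22 mm wide; open, the fingers measure 114 mm over their backs; the gripper's body (76 mm by 85 mm) begins 54 mm behind the grasp point. The pads swing forward as they close: fully open they stand 13 mm farther back than shut.
Start: joints at [-73.625, 4.979, 10.078, 95.1, 0, 90], TCP at [0.155, -0.528, 0.231] pointing down, gripper open.
Joint ranges: [-179.16, 179.16], [-48.56, 103.87], [-65.8, 70.77], [-126.05, 130.52], [-82.76, 87.17], [-180, 180]. Speed limits (degrees/s): [127.2, 127.2, 147.25, 180, 180, 180].

## Interface

Orientations are given as [roll, pitch, yaw] about the fixed x, y, z axes, in that order (R = Rz(yaw) Ry(pitch) Rx(roll)).
In Python, from workcell import bot gives the robot as it stands.
- The arm moves only by the shell command python3 -m crank 'ROWS' [FORCE]. ROWS is JSON, a list of rows, each an object with "gripper": the finger opening in mm, from 0 to 85.4; "travel": the shift along the tool's x, y, z in mm, a list of three; "twist": the turn, a rotation vector about the tool's x, y, z in rad, a list of three. In form: [{"gripper": gripper, "travel": [tx, ty, tz], "twist": [rx, ry, rz]}, ...]. A call has 1 to 12 rows; each row shifts and turns the commanded pose from where the row before left it, along the tool's axes as they then stand; what a row does not reach is not made up. A row lasts 1/8 s, in which the tool goes at most 62.5 mm and 10.7 degrees, less where a joint would pass 70% of its speed; a pose out of reach is approached as far as the arm can. A call is refused whole if a number of a shift passes 62.5 or a number of a turn 0.188, either way. A call with a gripper value outside its range is refused whole. The fingers move at their own pace and stop on an object; FORCE is the grip in N (left out, the last holds). Time passes only in rows, so rows that do not move let the fingers close. It gives the time, the measured TCP pose, the force, the opening and the grip force at its end, in the units of the state.
- bot.get_obs(): the state, without advancing time (a new reading comes with each control period).
- bot.camera(name): name is "scene" or "top"; returns the picture (400x640x3 uint8, red, green, blue); there is no depth.
- bot.calibration(name): a dict with "vfov" (degrees; the focal length in pixels is half the picture's height over the tangent of half this angle, whatever the lens; pixels are square), "cx", "cy" (the principal point, pixels), "k1" (the pictures are not rectified: a ray, as slopes to the right and down, at radius r is drawn at 1 + k1 r^2 times it, then the intrinsics apply), "camera_from_world" (4x4, takes a point from world to camera coordinates). Camera axes: x right, y down, z forward; pixel columns grow to the right and rows downward; lengths in m; the calibration is good to about 2 mm. A picture is of the moment at which its call begins. calibration takes no time and is no camera call.
- bot.job_done(): hands the job in; it is judged then, once.
The state is a dict: "time": time; "q": joint angles; "qd": joint speeds; "joint_efforts": joint torques, N m; "ee_pos": TCP position; "tcp_rot": TCP orientation; "wrist_force": force on the tool from outside, world axes, zero at the start; "torque": the same for the moment, N m; "opening": finger opening in m; "grasp_force": force on a finger pad.
Only numpy, scipy, OpenCV 4.12 (cv2) and the standard library are available. Lean on these libraries where they do the work, as an engineer would, in place of code of your own. Each camera call takes 0.05 s, during which the arm holds its last target. There are 200 camera calls.

## Working session

There is one attempt and no reset: what is moved stays moved. The work goes in short steps, Python scripts to look and compute and a shell command to move; the robot and the scene stay as the last step left them, time stands still between calls to the robot, and variables do not carry over. Pictures are saved under pics/ and viewed, at most 10 in all, crops included, and the job is handed in when it is done.

```bash
ls; mkdir -p pics; python3 - <<'E'
from workcell import bot
import cv2,json
for n in("scene","top"):
    im=bot.camera(n); cv2.imwrite(f"pics/{n}0.png",im[:,:,::-1])
    c=bot.calibration(n); print(n,c)
o=bot.get_obs(); print(o)
E
```

```text
pics
scene {'vfov': 50.81954314953673, 'cx': 318.30205293746565, 'cy': 195.85821615215335, 'k1': -0.07014509647210444, 'camera_from_world': array([[-0.23776203,  0.97103615,  0.02362241,  0.20323346],
       [ 0.53061097,  0.15021575, -0.83419855, -0.18059181],
       [-0.81358541, -0.18580643, -0.55095803,  1.51715498],
       [ 0.        ,  0.        ,  0.        ,  1.        ]])}
top {'vfov': 56.97142232650893, 'cx': 320.731160277792, 'cy': 198.95509269187585, 'k1': -0.015067368067725429, 'camera_from_world': array([[-0.02796234, -0.99912203, -0.03119743, -0.04497032],
       [-0.9971951 ,  0.03004885, -0.06854922,  0.53144775],
       [ 0.06942648,  0.02919313, -0.99715983,  0.94245303],
       [ 0.        ,  0.        ,  0.        ,  1.        ]])}
{'time': 0.1, 'q': array([-7.36243971e+01,  5.00642802e+00,  1.00393640e+01,  9.51003210e+01,
       -3.83611538e-04,  8.99993568e+01]), 'qd': array([-0.05840594, -0.07217867,  0.19059176, -0.07054927,  0.11538724,
       -0.12456099]), 'joint_efforts': array([ 6.23115784e-05, -5.21560907e+01,  4.65654552e+01,  1.60969910e-02,
       -2.45905125e-05,  6.71280674e-06]), 'ee_pos': array([ 0.15500178, -0.52748678,  0.23067188]), 'tcp_rot': array([-1.79932615e+02,  3.82854756e-04,  1.63762466e+01]), 'wrist_force': array([ 0.92252362, -0.14370705,  0.11814211]), 'torque': array([-0.0226827 ,  0.02701546, -0.01869212]), 'grasp_force': 0.0, 'opening': 0.08565279891147556}
```

View pics/scene0.png

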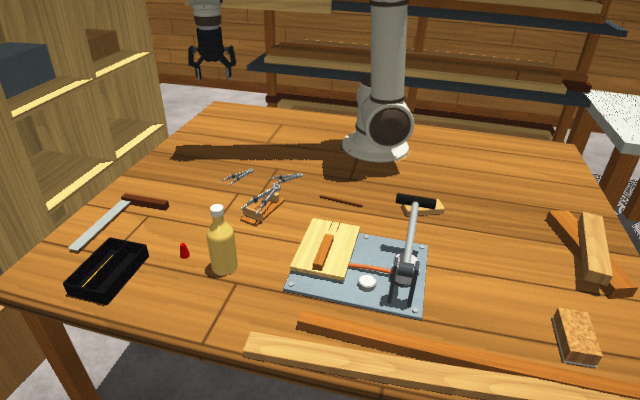

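View pics/top0.png

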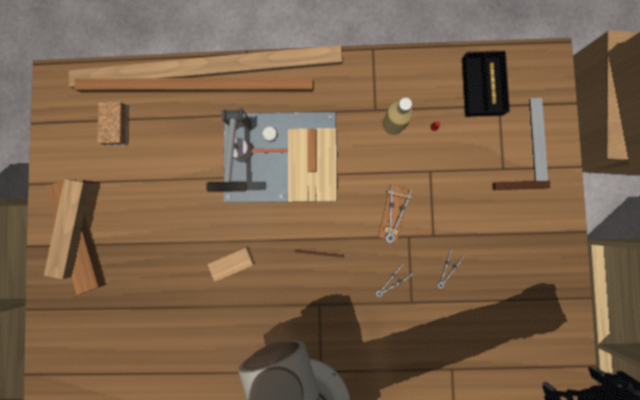

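The scene view shows the jig at about (360,270) and the lever handle at (418,202). The tweezers on the rest are at (265,195), with loose ones at (238,176) and (288,178), and the bottle is at (222,245). In the top view, the jig is at (280,157), the handle at (228,187), the pencil lines at about (315,190), and the cap at (435,126).

Tweezers candidates in the top view are (398,212), on the wooden rest and largest, (394,281), loose and small, and (451,270), loose and small. I choose the one on the rest and check it in a close crop.

```bash
cat > h.py <<'E'
import numpy as np,cv2
from workcell import bot
class Cam:
    def __init__(s,n):
        c=bot.calibration(n); s.f=200/np.tan(np.radians(c["vfov"]/2))
        s.K=np.array([[s.f,0,c["cx"]],[0,s.f,c["cy"]],[0,0,1.]]); s.d=np.array([c["k1"],0,0,0.])
        M=c["camera_from_world"]; s.R=M[:3,:3]; s.t=M[:3,3]; s.o=-s.R.T@s.t
    def proj(s,P): return cv2.projectPoints(np.atleast_2d(np.float64(P)),cv2.Rodrigues(s.R)[0],s.t,s.K,s.d)[0][:,0]
    def ray(s,uv):
        u=cv2.undistortPoints(np.float64(uv).reshape(-1,1,2),s.K,s.d)[:,0]
        return np.c_[u,np.ones(len(u))]@s.R
    def plane(s,uv,z):
        r=s.ray(uv); return s.o+r*((z-s.o[2])/r[:,2])[:,None]
S,T=Cam("scene"),Cam("top")
def tri(us,ut):
    a,b=S.ray([us])[0],T.ray([ut])[0]
    k=np.linalg.lstsq(np.c_[a,-b],T.o-S.o,rcond=None)[0]
    p,q=S.o+k[0]*a,T.o+k[1]*b
    return (p+q)/2,np.linalg.norm(p-q)
E
python3 - <<'E'
import cv2,numpy as np
t=cv2.imread("pics/top0.png"); s=cv2.imread("pics/scene0.png")
a=cv2.resize(t[175:255,375:425],None,fx=7,fy=7,interpolation=cv2.INTER_CUBIC)  #350x560
b=cv2.resize(s[160:240,225:310],None,fx=5,fy=7,interpolation=cv2.INTER_CUBIC)
b=cv2.resize(s[165:235,230:310],(440,385),interpolation=cv2.INTER_CUBIC)
o=np.zeros((560,800,3),np.uint8);o[:,:350]=a;o[:385,355:795]=b
cv2.imwrite("pics/tw.png",o)
a=cv2.resize(t[100:210,200:345],None,fx=5.4,fy=5.4,interpolation=cv2.INTER_CUBIC)
cv2.imwrite("pics/jig.png",a);print(a.shape)
E
```

```text
(594, 783, 3)
```

View pics/tw.png

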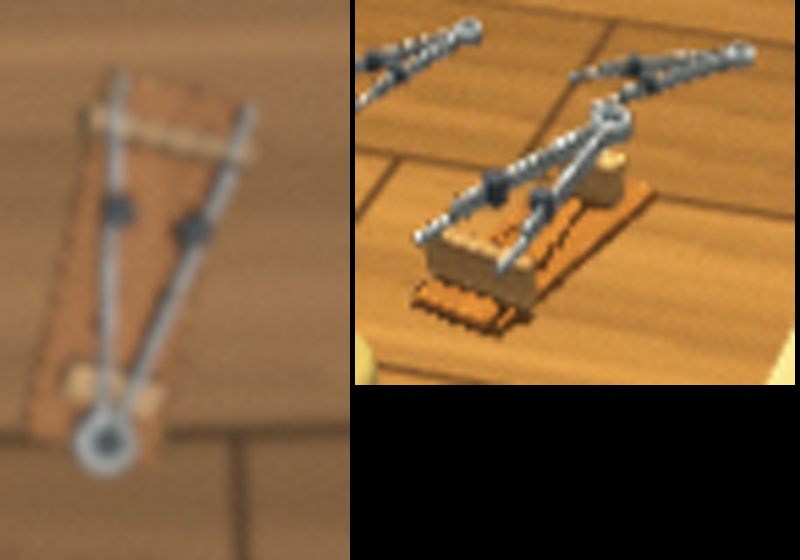

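View pics/jig.png

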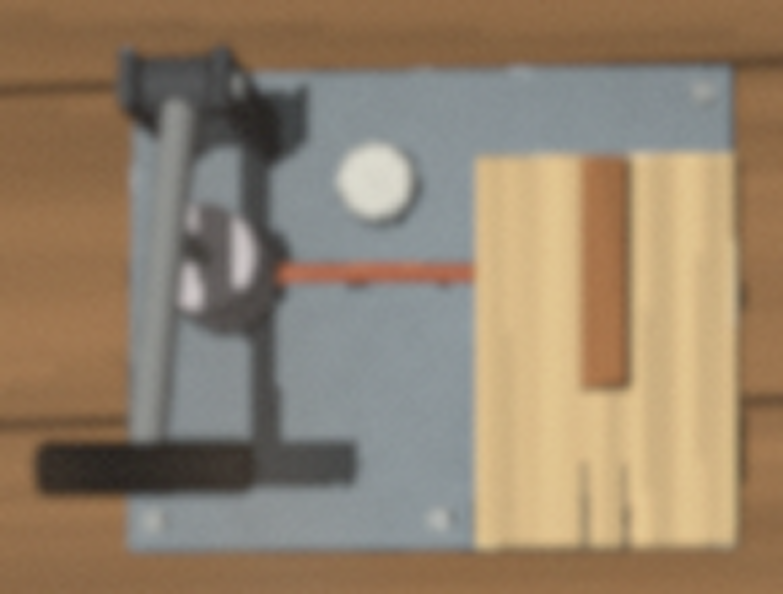

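The crop shows one full-size pair lying on the rest: ring at crop (106,442), grips at (118,210) and (193,230), tips at (122,80) and (250,108). The jig crop shows the handle bar at (145,468), the pencil lines at x 584 and 627, and the panel's near edge at y 548. Next I measure these with masks and two views.

```bash
cat > m.py <<'E'
from h import *
t=cv2.imread("pics/top0.png"); s=cv2.imread("pics/scene0.png")
def up(X,Y,k,ox,oy): return np.array([(X+.5)/k-.5+ox,(Y+.5)/k-.5+oy])
tt=lambda X,Y: up(X,Y,7,375,175); ss=lambda X,Y: up(X-355,Y,5.5,230,165)
P={}
for n,a,b in[("ring",(610,118),(106,442)),("gripL",(495,188),(118,210)),("gripR",(543,203),(193,230)),("tipL",(418,238),(122,76)),("tipR",(500,268),(250,106))]:
    p,e=tri(ss(*a),tt(*b)); P[n]=p; print(n,p.round(4),"err",round(e,4),"plane42",T.plane([tt(*b)],.042)[0].round(4), "scene42",S.plane([ss(*a)],.042)[0].round(4))
def dark(img,x0,y0,x1,y1,th):
    g=img[y0:y1,x0:x1].max(2); m=(g<th).astype(np.uint8)
    n,l,st,c=cv2.connectedComponentsWithStats(m); i=1+st[1:,4].argmax(); return c[i]+[x0,y0],st[i]
ht,hs=dark(t,203,178,247,196,60),dark(s,390,188,440,215,60)
print(ht,hs)
print("handle",tri(hs[0],ht[0]))
# pencil lines: dark minima in rows, top
g=cv2.cvtColor(t,cv2.COLOR_BGR2GRAY).astype(float)
for r in range(188,202): 
    row=g[r,300:325]; print(r,row[4:20].astype(int))
# plate: blue-grey mask -> corners
E
python3 m.py; python3 - <<'E'
import sys; sys.path.insert(0,'.')
from h import *
t=cv2.imread("pics/top0.png").astype(int);b,g,r=t[...,0],t[...,1],t[...,2]
m=((r-b>50)&(r>150)).astype(np.uint8);m[:120]=0;m[210:]=0;m[:,:280]=0;m[:,345:]=0
n,l,st,c=cv2.connectedComponentsWithStats(m);i=1+st[1:,4].argmax();print("panel",st[i])
mm=cv2.morphologyEx((l==i).astype(np.uint8),cv2.MORPH_CLOSE,np.ones((9,9)))
for nm,pts in(("near",[(x,np.where(mm[:,x])[0].max()+.5) for x in range(291,334)]),("left",[(np.where(mm[y])[0].min()-.5,y) for y in range(132,198)]),("right",[(np.where(mm[y])[0].max()+.5,y) for y in range(132,198)])):
    w=T.plane(np.float64(pts),.03)[:,:2]; l_=cv2.fitLine(np.float32(w),cv2.DIST_HUBER,0,.01,.01).ravel(); print(nm,l_.round(4),np.degrees(np.arctan2(l_[1],l_[0])),w[0],w[-1])
E
```

```text
ring [ 0.4256 -0.23    0.0462] err 0.0013 plane42 [ 0.4256 -0.2313  0.042 ] scene42 [ 0.4194 -0.2316  0.042 ]
gripL [ 0.5112 -0.2476  0.0532] err 0.0214 plane42 [ 0.5087 -0.239   0.042 ] scene42 [ 0.4964 -0.2654  0.042 ]
gripR [ 0.4976 -0.2535  0.0387] err 0.0257 plane42 [ 0.5007 -0.2656  0.042 ] scene42 [ 0.5024 -0.2382  0.042 ]
tipL [ 0.5618 -0.2581  0.0546] err 0.0369 plane42 [ 0.5571 -0.2424  0.042 ] scene42 [ 0.5465 -0.2853  0.042 ]
tipR [ 0.5405 -0.2694  0.0286] err 0.0431 plane42 [ 0.5448 -0.2879  0.042 ] scene42 [ 0.5589 -0.239   0.042 ]
(array([224.132, 186.172]), array([  5,   4,  39,   9, 250], dtype=int32)) (array([415.65204678, 200.65497076]), array([  6,   6,  40,  15, 342], dtype=int32))
handle (array([0.55629489, 0.15230687, 0.1519562 ]), np.float64(0.0026812248119991193))
188 [195 193 187 172 167 182 193 192 185 182 174 163 180 196 196 187]
189 [196 194 187 172 167 183 194 191 186 180 171 164 179 197 198 189]
190 [195 194 187 171 166 183 192 192 185 181 174 164 180 195 198 191]
191 [197 193 185 169 161 179 193 191 186 181 173 164 179 197 200 195]
192 [196 194 183 164
[... 309 characters left out ...]
143 155 187 199 199]
197 [196 193 186 166 154 175 193 193 186 180 173 150 157 189 200 199]
198 [195 193 184 167 155 174 191 192 186 182 173 153 161 190 202 199]
199 [192 190 180 163 152 170 189 188 182 179 168 149 156 182 197 195]
200 [173 169 165 147 142 158 172 172 169 164 155 134 143 167 180 177]
201 [137 137 133 123 119 130 139 142 136 136 127 115 121 138 147 146]
panel [ 280  129   57   73 3467]
near [ 0.0299  0.9996  0.5234 -0.0314] 88.2867 [0.52478859 0.01602818] [ 0.52155536 -0.09206339]
left [ 0.9998 -0.0215  0.629   0.0228] -1.2335147 [0.70682268 0.01853589] [0.53668509 0.02481978]
right [ 0.9995 -0.031   0.5937 -0.1033] -1.776601 [ 0.70240433 -0.10405651] [ 0.53286034 -0.10139407]
```

```bash
cat > go.py <<'E'
import sys,numpy as np
from scipy.spatial.transform import Rotation as Ro
from workcell import bot
o=bot.get_obs(); R=Ro.from_euler("xyz",o["tcp_rot"],degrees=True).as_matrix()
t=np.array([float(a) for a in sys.argv[1:4]])
print("t",round(o["time"],2),"at",o["ee_pos"].round(4),o["tcp_rot"].round(2),"open",round(o["opening"]*1e3,1),"tool travel mm",(R.T@(t-o["ee_pos"])*1e3).round(1))
E
python3 -m crank '[{"gripper":0,"travel":[0,0,0],"twist":[0,0,0.156]},{"gripper":0,"travel":[0,0,0],"twist":[0,0,0.156]}]' 30
python3 go.py 0.556 0.152 0.22
python3 - <<'E'
from h import *
def up(X,Y,k,ox,oy): return np.array([(X+.5)/k-.5+ox,(Y+.5)/k-.5+oy])
tt=lambda X,Y: up(X,Y,7,375,175); ss=lambda X,Y: up(X-355,Y,5.5,230,165)
P={}
for n,b,a in[("ring",(106,442),(610,118)),("gripL",(118,210),(543,203)),("gripR",(193,230),(495,188)),("tipL",(122,76),(500,268)),("tipR",(250,106),(418,238))]:
    p,e=tri(ss(*a),tt(*b)); P[n]=p; print(n,p.round(4),"err",round(e,4),"top@.05",T.plane([tt(*b)],.05)[0].round(4))
g=(P["gripL"]+P["gripR"])/2; d=g-P["ring"]; print("mid",g,"len",np.linalg.norm(d[:2]),"yaw",np.degrees(np.arctan2(d[1],d[0])),np.linalg.norm(P["gripL"]-P["gripR"]))
d=(P["tipL"]+P["tipR"])/2-P["ring"];print("tips len",np.linalg.norm(d[:2]),np.degrees(np.arctan2(d[1],d[0])))
for uv in[(307.93,198),(315.35,198),(307.93,193),(315.35,195)]: print(uv,T.plane([uv],.03)[0])
# bystanders
print("bottle top",T.plane([(404,104)],.17),"cap",T.plane([(435,126)],0.03))
E
```

```text
time: 0.35
ee_pos: [0.155, -0.5276, 0.2308]
tcp_rot: [-180.0, 0.0, -1.8]
wrist_force: [0.3, 0.7, -0.8]
opening: 0.0519
grasp_force: 0.0
t 0.35 at [ 0.155  -0.5276  0.2308] [-1.7995e+02  2.0000e-02 -1.7900e+00] open 51.9 tool travel mm [ 379.5 -691.8   11.3]
ring [ 0.4256 -0.23    0.0462] err 0.0013 top@.05 [ 0.426  -0.2301  0.05  ]
gripL [ 0.5081 -0.2371  0.0462] err 0.0024 top@.05 [ 0.5083 -0.2377  0.05  ]
gripR [ 0.5004 -0.2644  0.0449] err 0.0013 top@.05 [ 0.5003 -0.264   0.05  ]
tipL [ 0.5569 -0.2413  0.0404] err 0.0027 top@.05 [ 0.5563 -0.2411  0.05  ]
tipR [ 0.5446 -0.2873  0.0405] err 0.002 top@.05 [ 0.5441 -0.2862  0.05  ]
mid [ 0.50424128 -0.25074738  0.04552165] len 0.08127538406622556 yaw -14.75813646228468 0.028348500829951825
tips len 0.12970006793636044 -15.322074488338643
(307.93, 198) [ 0.53250584 -0.02787049  0.03      ]
(315.35, 198) [ 0.53192844 -0.04697922  0.03      ]
(307.93, 193) [ 0.54541657 -0.02820087  0.03      ]
(315.35, 195) [ 0.53966664 -0.047188    0.03      ]
bottle top [[ 0.72469836 -0.25539586  0.17      ]] cap [[ 0.70918556 -0.3615657   0.03      ]]
```

Checks hold: grips measured 28.3 mm apart (28 expected) at about z 0.0455, line separation 19 mm, handle z 0.152 (0.149 expected). I'll go to the handle.

```bash
python3 -m crank '[{"gripper":0,"travel":[25,-46,0],"twist":[0,0,0]},{"gripper":0,"travel":[25,-46,0],"twist":[0,0,0]},{"gripper":0,"travel":[25,-46,0],"twist":[0,0,0]},{"gripper":0,"travel":[25,-46,0],"twist":[0,0,0]},{"gripper":0,"travel":[25,-46,0],"twist":[0,0,0]},{"gripper":0,"travel":[25,-46,0],"twist":[0,0,0]},{"gripper":0,"travel":[25,-46,0],"twist":[0,0,0]},{"gripper":0,"travel":[25,-46,0],"twist":[0,0,0]},{"gripper":0,"travel":[25,-46,0],"twist":[0,0,0]},{"gripper":0,"travel":[25,-46,0],"twist":[0,0,0]},{"gripper":0,"travel":[25,-46,0],"twist":[0,0,0]},{"gripper":0,"travel":[25,-46,0],"twist":[0,0,0]}]' >/dev/null; python3 go.py 0.556 0.152 0.2
```

```text
t 1.85 at [0.4698 0.0026 0.2311] [-1.793e+02  2.000e-02 -1.100e-01] open 0.1 tool travel mm [  85.9 -149.1   32.9]
```

```bash
python3 -m crank '[{"gripper":0,"travel":[20,-37,0],"twist":[0,0,0]},{"gripper":0,"travel":[20,-37,0],"twist":[0,0,0]},{"gripper":0,"travel":[20,-37,0],"twist":[0,0,0]},{"gripper":0,"travel":[20,-37,20],"twist":[0,0,0]},{"gripper":0,"travel":[0,0,0],"twist":[0,0,0]}]' >/dev/null; python3 go.py 0.553 0.152 0.175
```

```text
t 2.48 at [0.5484 0.0778 0.2139] [-176.08    0.26    6.12] open -0.2 tool travel mm [ 12.6 -70.5  43.8]
```

```bash
python3 -m crank '[{"gripper":0,"travel":[0,0,0],"twist":[0,0,0]},{"gripper":0,"travel":[0,0,0],"twist":[0,0,0]}]'; python3 go.py 0.553 0.152 0.175;  python3 -c "
from workcell import bot
print(bot.get_obs()['q'].round(1))"
```

```text
time: 2.72
ee_pos: [0.5482, 0.0765, 0.217]
tcp_rot: [-176.1, -0.0, 6.0]
wrist_force: [0.7, -0.7, 0.1]
opening: 0.0002
grasp_force: 0.0
t 2.73 at [0.5482 0.0765 0.217 ] [-176.09   -0.      5.99] open 0.2 tool travel mm [ 12.7 -71.6  47. ]
[  5.9   5.1   8.6  93.5   3.9 179.9]
```

Joint 6 reached its 180° limit, so I turn the tool a half turn to yaw about 178.5°, which gives the same grasp.

```bash
cat > go.py <<'E'
import sys,numpy as np
from scipy.spatial.transform import Rotation as Ro
from workcell import bot
o=bot.get_obs(); R=Ro.from_euler("xyz",o["tcp_rot"],degrees=True)
t=np.array([float(a) for a in sys.argv[1:4]]); yaw=float(sys.argv[4])
tw=(R.inv()*Ro.from_euler("xyz",[180,0,yaw],degrees=True)).as_rotvec()
print("t",round(o["time"],2),"at",o["ee_pos"].round(4),o["tcp_rot"].round(2),"open",round(o["opening"]*1e3,2),"gf",o["grasp_force"],"F",o["wrist_force"].round(1),"q",o["q"].round(0),"\ntwist",tw.round(3),"travel now",(R.inv().apply(t-o["ee_pos"])*1e3).round(1),"travel after turn",(Ro.from_euler("xyz",[180,0,yaw],degrees=True).inv().apply(t-o["ee_pos"])*1e3).round(1))
E
python3 -m crank '[{"gripper":0,"travel":[0,0,0],"twist":[0,0,-0.187]},{"gripper":0,"travel":[0,0,0],"twist":[0,0,-0.187]},{"gripper":0,"travel":[0,0,0],"twist":[0,0,-0.187]},{"gripper":0,"travel":[0,0,0],"twist":[0,0,-0.187]},{"gripper":0,"travel":[0,0,0],"twist":[0,0,-0.187]},{"gripper":0,"travel":[0,0,0],"twist":[0,0,-0.187]},{"gripper":0,"travel":[0,0,0],"twist":[0,0,-0.187]},{"gripper":0,"travel":[0,0,0],"twist":[0,0,-0.187]},{"gripper":0,"travel":[0,0,0],"twist":[0,0,-0.187]},{"gripper":0,"travel":[0,0,0],"twist":[0,0,-0.187]},{"gripper":0,"travel":[0,0,0],"twist":[0,0,-0.187]},{"gripper":0,"travel":[0,0,0],"twist":[0,0,-0.187]}]' >/dev/null; python3 go.py 0.553 0.152 0.175 178.5
```

```text
t 4.22 at [0.5482 0.0765 0.2171] [177.53  -3.03 134.98] open 0.12 gf 0.0 F [-0.1  0.6  1.3] q [ 6.  5.  9. 93.  4. 51.] 
twist [ 0.061 -0.034 -0.76 ] travel now [47.8 54.8 47.1] travel after turn [-2.8 75.6 42.1]
```

```bash
python3 -m crank '[{"gripper":0,"travel":[0,0,0],"twist":[0.015,-0.008,-0.185]},{"gripper":0,"travel":[0,0,0],"twist":[0.015,-0.008,-0.185]},{"gripper":0,"travel":[0,0,0],"twist":[0.015,-0.008,-0.185]},{"gripper":0,"travel":[0,0,0],"twist":[0.015,-0.008,-0.185]},{"gripper":0,"travel":[0,0,0],"twist":[0.003,-0.002,-0.02]},{"gripper":0,"travel":[0,0,0],"twist":[0,0,0]}]' >/dev/null; python3 go.py 0.553 0.152 0.175 178.5
```

```text
t 4.97 at [0.5483 0.0768 0.2167] [-1.7993e+02 -6.0000e-02  1.7795e+02] open 0.11 gf 0.0 F [-0.4  0.4 -0.2] q [ 8.  5.  9. 94. -0. 10.] 
twist [-0.001 -0.001 -0.01 ] travel now [-2.  75.4 41.6] travel after turn [-2.7 75.3 41.7]
```

```bash
python3 -m crank '[{"gripper":0,"travel":[-1,25,14],"twist":[0,0,0]},{"gripper":0,"travel":[-1,25,14],"twist":[0,0,0]},{"gripper":0,"travel":[-1,25,14],"twist":[0,0,0]},{"gripper":0,"travel":[0,0,0],"twist":[0,0,0]},{"gripper":0,"travel":[0,0,20],"twist":[0,0,0]},{"gripper":0,"travel":[0,0,20],"twist":[0,0,0]},{"gripper":0,"travel":[0,0,20],"twist":[0,0,0]},{"gripper":0,"travel":[0,0,20],"twist":[0,0,0]},{"gripper":0,"travel":[0,0,20],"twist":[0,0,0]},{"gripper":0,"travel":[0,0,0],"twist":[0,0,0]},{"gripper":0,"travel":[0,0,0],"twist":[0,0,0]}]' >/dev/null; python3 go.py 0.553 0.152 0.074 178.5
python3 - <<'E'
from h import *
s=bot.camera("scene");t=bot.camera("top")
a=cv2.resize(s[170:330,270:470],(640,512),interpolation=cv2.INTER_CUBIC)
cv2.imwrite("pics/press.png",a[:,:,::-1])
E
```

```text
t 6.35 at [0.5541 0.1509 0.0761] [-179.93    0.    178.04] open -0.04 gf 3.467269688844681 F [-1.4 -1.1  5.8] q [15.  8. -4. 78. -0. 17.] 
twist [-0.001  0.    -0.008] travel now [1.1 1.1 2.1] travel after turn [1.1 1.1 2.1]
```

View pics/press.png

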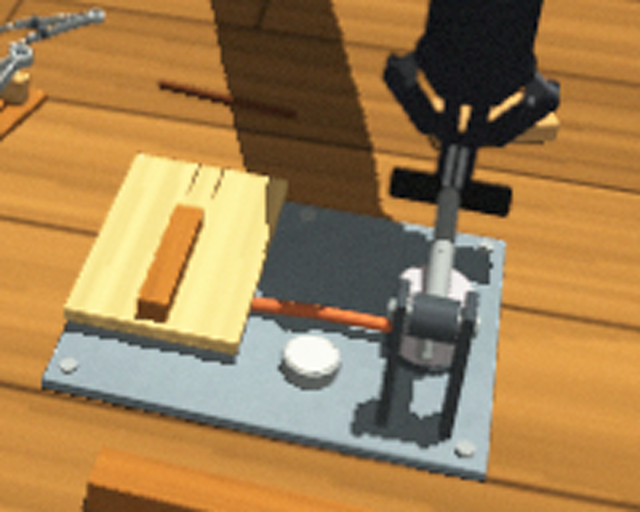

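The picture shows the shut fingers centred on the handle (450,185), with the lever well down and a force near 6 N, as expected. I press 4 mm further and then run the remaining strokes.

```bash
python3 -m crank '[{"gripper":0,"travel":[0,0,4],"twist":[0,0,0]},{"gripper":0,"travel":[0,0,0],"twist":[0,0,0]},{"gripper":0,"travel":[0,0,0],"twist":[0,0,0]}]'|grep -E "ee_pos|wrist"; python3 -m crank '[{"gripper":0,"travel":[0,0,-20],"twist":[0,0,0]},{"gripper":0,"travel":[0,0,-20],"twist":[0,0,0]},{"gripper":0,"travel":[0,0,-20],"twist":[0,0,0]},{"gripper":0,"travel":[0,0,-20],"twist":[0,0,0]},{"gripper":0,"travel":[0,0,-20],"twist":[0,0,0]},{"gripper":0,"travel":[0,0,-4],"twist":[0,0,0]},{"gripper":0,"travel":[0,0,0],"twist":[0,0,0]},{"gripper":0,"travel":[0,0,0],"twist":[0,0,0]},{"gripper":0,"travel":[0,0,0],"twist":[0,0,0]}]' | grep -E "ee_pos|wrist"
python3 -m crank '[{"gripper":0,"travel":[0,0,20],"twist":[0,0,0]},{"gripper":0,"travel":[0,0,20],"twist":[0,0,0]},{"gripper":0,"travel":[0,0,20],"twist":[0,0,0]},{"gripper":0,"travel":[0,0,20],"twist":[0,0,0]},{"gripper":0,"travel":[0,0,20],"twist":[0,0,0]},{"gripper":0,"travel":[0,0,4],"twist":[0,0,0]},{"gripper":0,"travel":[0,0,0],"twist":[0,0,0]},{"gripper":0,"travel":[0,0,0],"twist":[0,0,0]},{"gripper":0,"travel":[0,0,0],"twist":[0,0,0]}]' | grep -E "ee_pos|wrist"
python3 -m crank '[{"gripper":0,"travel":[0,0,-20],"twist":[0,0,0]},{"gripper":0,"travel":[0,0,-20],"twist":[0,0,0]},{"gripper":0,"travel":[0,0,-20],"twist":[0,0,0]},{"gripper":0,"travel":[0,0,-20],"twist":[0,0,0]},{"gripper":0,"travel":[0,0,-20],"twist":[0,0,0]},{"gripper":0,"travel":[0,0,-4],"twist":[0,0,0]},{"gripper":0,"travel":[0,0,0],"twist":[0,0,0]},{"gripper":0,"travel":[0,0,0],"twist":[0,0,0]},{"gripper":0,"travel":[0,0,0],"twist":[0,0,0]}]' | grep -E "ee_pos|wrist"
python3 go.py 0.553 0.152 0.074 178.5
```

```text
ee_pos: [0.5546, 0.1509, 0.0726]
wrist_force: [1.2, -1.3, 7.0]
ee_pos: [0.5534, 0.1516, 0.1734]
wrist_force: [0.4, -1.0, 0.5]
ee_pos: [0.5542, 0.1517, 0.0712]
wrist_force: [1.2, -0.0, 7.3]
ee_pos: [0.5534, 0.1517, 0.1733]
wrist_force: [0.4, -0.5, 0.3]
t 10.2 at [0.5534 0.1517 0.1733] [-1.7989e+02 -1.6000e-01  1.7817e+02] open -0.28 gf 0.0 F [ 0.4 -0.5  0.3] q [15.  8.  7. 89. -0. 17.] 
twist [-0.002 -0.003 -0.006] travel now [ 0.2  0.5 99.3] travel after turn [ 0.5  0.3 99.3]
```

```bash
for i in 1; do python3 -m crank '[{"gripper":0,"travel":[0,0,20],"twist":[0,0,0]},{"gripper":0,"travel":[0,0,20],"twist":[0,0,0]},{"gripper":0,"travel":[0,0,20],"twist":[0,0,0]},{"gripper":0,"travel":[0,0,20],"twist":[0,0,0]},{"gripper":0,"travel":[0,0,20],"twist":[0,0,0]},{"gripper":0,"travel":[0,0,4],"twist":[0,0,0]},{"gripper":0,"travel":[0,0,0],"twist":[0,0,0]},{"gripper":0,"travel":[0,0,0],"twist":[0,0,0]},{"gripper":0,"travel":[0,0,0],"twist":[0,0,0]}]' | grep -E "ee_pos|wrist"
python3 -m crank '[{"gripper":0,"travel":[0,0,-20],"twist":[0,0,0]},{"gripper":0,"travel":[0,0,-20],"twist":[0,0,0]},{"gripper":0,"travel":[0,0,-20],"twist":[0,0,0]},{"gripper":0,"travel":[0,0,-20],"twist":[0,0,0]},{"gripper":0,"travel":[0,0,-20],"twist":[0,0,0]},{"gripper":0,"travel":[0,0,-4],"twist":[0,0,0]},{"gripper":0,"travel":[0,0,0],"twist":[0,0,0]},{"gripper":0,"travel":[0,0,0],"twist":[0,0,0]},{"gripper":0,"travel":[0,0,0],"twist":[0,0,0]}]' | grep -E "ee_pos|wrist"; done
python3 -m crank '[{"gripper":0,"travel":[0,0,20],"twist":[0,0,0]},{"gripper":0,"travel":[0,0,20],"twist":[0,0,0]},{"gripper":0,"travel":[0,0,20],"twist":[0,0,0]},{"gripper":0,"travel":[0,0,20],"twist":[0,0,0]},{"gripper":0,"travel":[0,0,20],"twist":[0,0,0]},{"gripper":0,"travel":[0,0,5],"twist":[0,0,0]},{"gripper":0,"travel":[0,0,0],"twist":[0,0,0]},{"gripper":0,"travel":[0,0,0],"twist":[0,0,0]}]' | grep -E "ee_pos|wrist"
python3 -m crank '[{"gripper":0,"travel":[0,0,-20],"twist":[0,0,0]},{"gripper":0,"travel":[0,0,-20],"twist":[0,0,0]},{"gripper":0,"travel":[0,0,-20],"twist":[0,0,0]},{"gripper":0,"travel":[0,0,-20],"twist":[0,0,0]},{"gripper":0,"travel":[0,0,-20],"twist":[0,0,0]},{"gripper":0,"travel":[0,0,-25],"twist":[0,0,0]},{"gripper":0,"travel":[0,0,-25],"twist":[0,0,0]},{"gripper":0,"travel":[0,0,0],"twist":[0,0,0]},{"gripper":0,"travel":[0,0,0],"twist":[0,0,0]}]' | grep -E "ee_pos|wrist"
python3 go.py 0.504 -0.251 0.22 165
```

```text
ee_pos: [0.5542, 0.1517, 0.0712]
wrist_force: [-0.3, -0.5, 7.0]
ee_pos: [0.5534, 0.1517, 0.1733]
wrist_force: [-0.8, -0.9, -0.2]
ee_pos: [0.5544, 0.1517, 0.0702]
wrist_force: [0.6, -0.3, 7.6]
ee_pos: [0.5536, 0.1518, 0.218]
wrist_force: [-0.2, -1.0, -0.1]
t 14.57 at [0.5536 0.1518 0.218 ] [-1.7989e+02 -1.6000e-01  1.7817e+02] open 0.03 gf 0.0 F [-0.2 -1.  -0.1] q [15.  8. 12. 94. -0. 17.] 
twist [-0.002 -0.002  0.23 ] travel now [  36.7 -404.2   -1.1] travel after turn [ -56.3 -401.9   -2. ]
```

```bash
python3 -m crank '[{"gripper":65,"travel":[0,0,0],"twist":[0,0,0.118]},{"gripper":65,"travel":[0,0,0],"twist":[0,0,0.118]},{"gripper":65,"travel":[-6,-40,0],"twist":[0,0,0]},{"gripper":65,"travel":[-6,-40,0],"twist":[0,0,0]},{"gripper":65,"travel":[-6,-40,0],"twist":[0,0,0]},{"gripper":65,"travel":[-6,-40,0],"twist":[0,0,0]},{"gripper":65,"travel":[-6,-40,0],"twist":[0,0,0]},{"gripper":65,"travel":[-6,-40,0],"twist":[0,0,0]},{"gripper":65,"travel":[-6,-40,0],"twist":[0,0,0]},{"gripper":65,"travel":[-6,-40,0],"twist":[0,0,0]},{"gripper":65,"travel":[-6,-40,0],"twist":[0,0,0]},{"gripper":65,"travel":[-2,-40,0],"twist":[0,0,0]}]' >/dev/null;python3 -m crank '[{"gripper":65,"travel":[0,0,60],"twist":[0,0,0]},{"gripper":65,"travel":[0,0,0],"twist":[0,0,0]},{"gripper":65,"travel":[0,0,0],"twist":[0,0,0]}]' >/dev/null; python3 go.py 0.5042 -0.2508 0.0215 164.7
python3 - <<'E'
from h import *
import cv2
t=bot.camera("top"); s=bot.camera("scene"); cv2.imwrite("pics/top1.png",t[:,:,::-1]);cv2.imwrite("pics/scene1.png",s[:,:,::-1])
s0=cv2.imread("pics/scene0.png")[:,:,::-1]
g=s[188:215,390:440].max(2); n,l,st,c=cv2.connectedComponentsWithStats((g<60).astype(np.uint8)); i=1+st[1:,4].argmax(); print("handle now",c[i]+[390,188],st[i])
E
```

```text
t 16.45 at [ 0.5022 -0.2486  0.1613] [-1.7988e+02 -2.0000e-02  1.6468e+02] open 65.37 gf 0.0 F [-0.5  0.8  1.3] q [-26.   6.   3.  87.  -0. -11.] 
twist [-0.002 -0.    -0.   ] travel now [ -2.6  -1.3 139.8] travel after turn [ -2.5  -1.6 139.8]
handle now [415.57352941 200.63823529] [  6   6  40  15 340]
```

The lever handle sits at its starting pixel, so it is up. Now I descend over the tweezers.

```bash
python3 -m crank '[{"gripper":65,"travel":[-2.5,-1.5,0],"twist":[0,0,0]},{"gripper":65,"travel":[0,0,30],"twist":[0,0,0]},{"gripper":65,"travel":[0,0,30],"twist":[0,0,0]},{"gripper":65,"travel":[0,0,30],"twist":[0,0,0]},{"gripper":65,"travel":[0,0,20],"twist":[0,0,0]},{"gripper":65,"travel":[0,0,15],"twist":[0,0,0]},{"gripper":65,"travel":[0,0,14],"twist":[0,0,0]},{"gripper":65,"travel":[0,0,0],"twist":[0,0,0]},{"gripper":65,"travel":[0,0,0],"twist":[0,0,0]}]' >/dev/null; python3 go.py 0.5042 -0.2508 0.0215 164.7
python3 - <<'E'
from h import *
s=bot.camera("scene");t=bot.camera("top")
cv2.imwrite("pics/scene2.png",s[:,:,::-1]);cv2.imwrite("pics/top2.png",t[:,:,::-1])
o=np.zeros((500,800,3),np.uint8);o[:,:420]=cv2.resize(s[150:250,228:312],(420,500),interpolation=cv2.INTER_CUBIC);o[:490,425:775]=cv2.resize(t[178:248,375:425],(350,490),interpolation=cv2.INTER_CUBIC)
cv2.imwrite("pics/g.png",o[:,:,::-1])
E
```

```text
t 17.68 at [ 0.504  -0.2513  0.0216] [-1.7988e+02 -1.0000e-02  1.6465e+02] open 65.07 gf 0.0 F [-0.1 -0.5 -0. ] q [-26.   8. -10.  72.  -0. -11.] 
twist [-0.002 -0.    -0.001] travel now [-0.1  0.5  0.1] travel after turn [-0.1  0.5  0.1]
```

View pics/g.png

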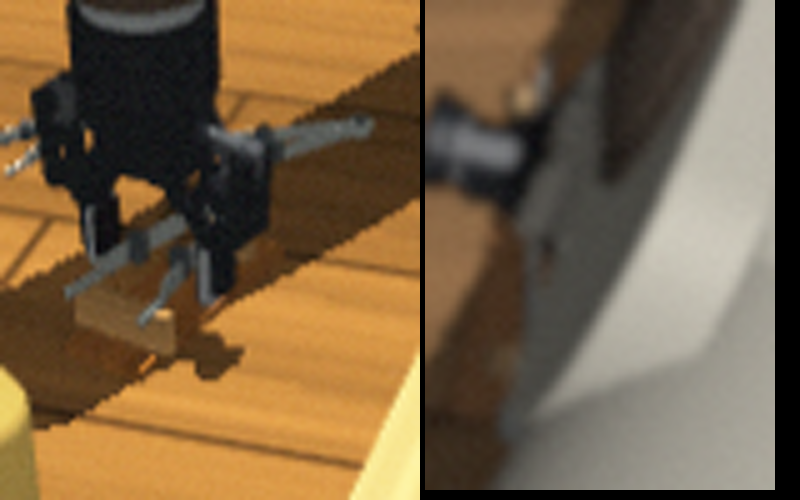

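The fingers straddle both grips at scene crop (135,245) and (182,265), with the pads around them. I close gently.

```bash
python3 -m crank '[{"gripper":45,"travel":[0,0,0],"twist":[0,0,0]},{"gripper":45,"travel":[0,0,0],"twist":[0,0,0]},{"gripper":34,"travel":[0,0,0],"twist":[0,0,0]},{"gripper":30,"travel":[0,0,0],"twist":[0,0,0]},{"gripper":28,"travel":[0,0,0],"twist":[0,0,0]},{"gripper":28,"travel":[0,0,0],"twist":[0,0,0]},{"gripper":28,"travel":[0,0,0],"twist":[0,0,0]}]' 20; python3 -m crank '[{"gripper":25.6,"travel":[0,0,0],"twist":[0,0,0]},{"gripper":25.6,"travel":[0,0,0],"twist":[0,0,0]},{"gripper":25.6,"travel":[0,0,0],"twist":[0,0,0]},{"gripper":25.6,"travel":[0,0,0],"twist":[0,0,0]}]' 20
```

```text
time: 18.65
ee_pos: [0.5044, -0.2517, 0.0221]
tcp_rot: [-179.8, 0.1, 164.6]
wrist_force: [-0.7, -0.5, 6.8]
opening: 0.0281
grasp_force: 10.6
time: 19.15
ee_pos: [0.5044, -0.2518, 0.0223]
tcp_rot: [-179.8, 0.1, 164.6]
wrist_force: [0.0, -0.9, 8.4]
opening: 0.0257
grasp_force: 11.8
```

```bash
python3 -m crank '[{"gripper":25.6,"travel":[0,0,-2],"twist":[0,0,0]},{"gripper":25.6,"travel":[0,0,-4],"twist":[0,0,0]},{"gripper":25.6,"travel":[0,0,-8],"twist":[0,0,0]},{"gripper":25.6,"travel":[0,0,-12],"twist":[0,0,0]},{"gripper":25.6,"travel":[0,0,-15],"twist":[0,0,0]},{"gripper":25.6,"travel":[0,0,-15],"twist":[0,0,0]},{"gripper":25.6,"travel":[0,0,0],"twist":[0,0,0]},{"gripper":25.6,"travel":[0,0,0],"twist":[0,0,0]}]'; python3 go.py 0.45 -0.037 0.077 178.5
python3 - <<'E'
from h import *
s=bot.camera("scene");t=bot.camera("top")
cv2.imwrite("pics/scene3.png",s[:,:,::-1]);cv2.imwrite("pics/top3.png",t[:,:,::-1])
o=np.zeros((500,800,3),np.uint8);o[:,:420]=cv2.resize(s[150:250,228:312],(420,500),interpolation=cv2.INTER_CUBIC);o[:490,425:775]=cv2.resize(t[178:248,375:425],(350,490),interpolation=cv2.INTER_CUBIC)
cv2.imwrite("pics/g3.png",o[:,:,::-1])
E
```

```text
time: 20.15
ee_pos: [0.5036, -0.251, 0.0766]
tcp_rot: [-179.9, -0.1, 164.6]
wrist_force: [-0.5, -0.9, -1.2]
opening: 0.0259
grasp_force: 8.9
t 20.15 at [ 0.5036 -0.251   0.0766] [-1.7990e+02 -8.0000e-02  1.6465e+02] open 25.85 gf 8.86752963066101 F [-0.5 -0.9 -1.2] q [-26.   7.  -5.  78.  -0. -11.] 
twist [-0.002 -0.002 -0.242] travel now [108.3 192.1  -0.6] travel after turn [ 59.2 212.5  -0.4]
```

View pics/g3.png

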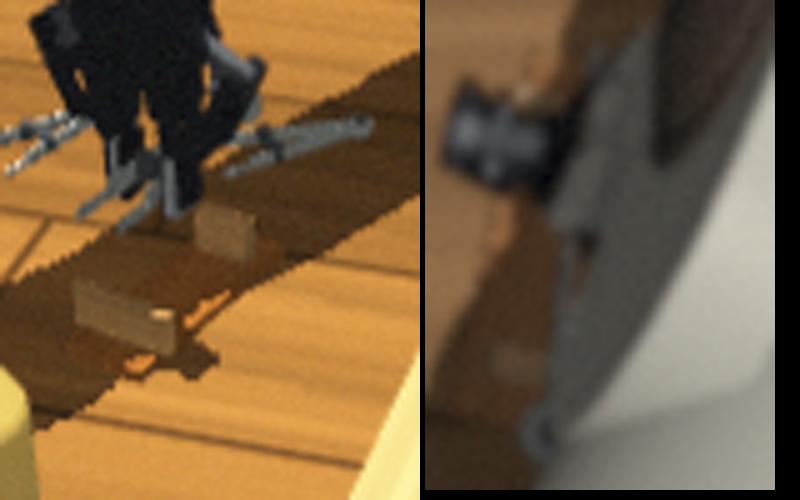

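The tweezers are off the rest: tips at crop (82,215) and (122,230), rest left in place. I carry them to a hover behind and above the lines.

```bash
python3 -m crank '[{"gripper":25.6,"travel":[10,15,-5],"twist":[0,0,0]},{"gripper":25.6,"travel":[15,25,0],"twist":[0,0,0]},{"gripper":25.6,"travel":[15,25,0],"twist":[0,0,-0.06]},{"gripper":25.6,"travel":[0,25,0],"twist":[0,0,-0.06]},{"gripper":25.6,"travel":[0,25,0],"twist":[0,0,-0.06]},{"gripper":25.6,"travel":[0,25,0],"twist":[0,0,-0.06]},{"gripper":25.6,"travel":[0,25,0],"twist":[0,0,0]},{"gripper":25.6,"travel":[0,25,0],"twist":[0,0,0]},{"gripper":25.6,"travel":[0,0,0],"twist":[0,0,0]}]' >/dev/null; python3 go.py 0.488 -0.0361 0.0816 178.4
```

```text
t 21.38 at [ 0.4942 -0.0519  0.0816] [-1.7992e+02 -1.0000e-01  1.7854e+02] open 26.07 gf 8.885032385587692 F [-0.7  0.5 -0.5] q [ -6.  -2. -14.  79.  -0.  -4.] 
twist [-0.001 -0.002  0.003] travel now [ 6.6 15.6  0. ] travel after turn [ 6.7 15.6  0. ]
```

```bash
python3 -m crank '[{"gripper":25.6,"travel":[3,8,0],"twist":[0,0,0]},{"gripper":25.6,"travel":[3.5,7.5,8],"twist":[0,0,0]},{"gripper":25.6,"travel":[0,0,7],"twist":[0,0,0]},{"gripper":25.6,"travel":[0,0,0],"twist":[0,0,0]},{"gripper":25.6,"travel":[0,0,0],"twist":[0,0,0]}]' >/dev/null; python3 go.py 0.488 -0.0361 0.0666 178.4
python3 - <<'E'
from h import *
s=bot.camera("scene");t=bot.camera("top")
cv2.imwrite("pics/scene4.png",s[:,:,::-1]);cv2.imwrite("pics/top4.png",t[:,:,::-1])
o=np.zeros((500,800,3),np.uint8);o[:,:400]=cv2.resize(s[190:240,310:350],(400,500),interpolation=cv2.INTER_CUBIC);o[:,405:765]=cv2.resize(t[170:220,294:330],(360,500),interpolation=cv2.INTER_CUBIC)
cv2.imwrite("pics/g4.png",o[:,:,::-1])
E
```

```text
t 22.0 at [ 0.4887 -0.0383  0.0665] [-1.7991e+02 -1.0000e-01  1.7838e+02] open 25.8 gf 8.88674184679985 F [-0.3 -0.3 -0. ] q [ -4.  -3. -16.  77.  -0.  -3.] 
twist [-0.002 -0.002 -0.   ] travel now [ 0.8  2.2 -0.1] travel after turn [ 0.8  2.2 -0.1]
```

View pics/g4.png

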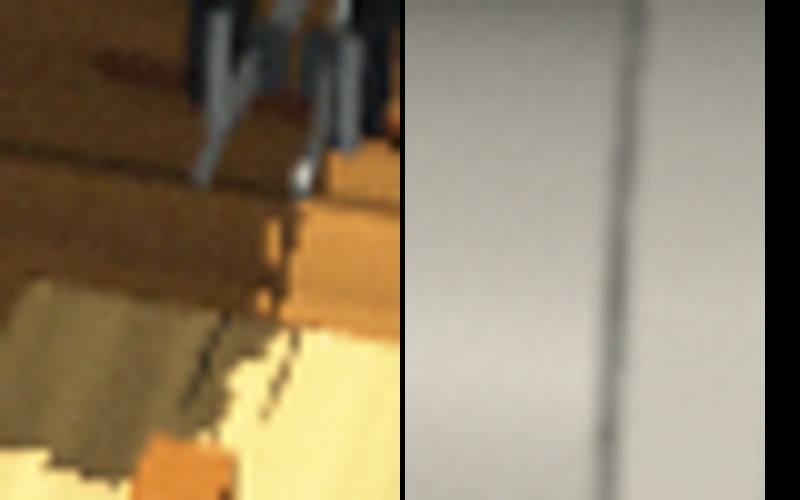

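```bash
cat > tips.py <<'E'
import sys
from h import *
from scipy.spatial.transform import Rotation as Ro
o=bot.get_obs(); tcp=o["ee_pos"]; a=-Ro.from_euler("xyz",o["tcp_rot"],degrees=True).as_matrix()[:,0]
sp=lambda X,Y:np.array([(X+.5)/10-.5+310,(Y+.5)/10-.5+190])
def tip(uv):
    r=S.ray([uv])[0]; k=((tcp-S.o)@a+.05)/(r@a); return S.o+k*r
tr,tl=eval(sys.argv[1]); tr,tl=tip(sp(*tr)),tip(sp(*tl))
print("tipR",tr.round(4),"tipL",tl.round(4),"gap",np.linalg.norm(tr-tl).round(4),"dz to tcp",(tr-tcp)[2].round(4),(tl-tcp)[2].round(4))
L=[S.plane([sp(*p)],.03)[0].round(4) for p in((225,318),(185,405),(297,333),(265,418))]
print("lineR",L[:2],"lineL",L[2:])
for n,l,p in(("R",L[:2],tr),("L",L[2:],tl)):
    d=(l[1]-l[0])/np.linalg.norm(l[1]-l[0]); v=p-l[0]; print(n,"along",(v[:2]@d[:2]).round(4),"lateral(+left)",(d[0]*v[1]-d[1]*v[0]).round(4),"len",np.linalg.norm(l[1]-l[0]).round(4))
print("tcp",tcp.round(4),"mid",((tr+tl)/2-tcp).round(4), "expect mid dir",a.round(3)*.05)
E
python3 tips.py "(205,183),(302,193)"
```

```text
tipR [ 0.5386 -0.0494  0.0816] tipL [ 0.5393 -0.0249  0.0837] gap 0.0247 dz to tcp 0.0149 0.017
lineR [array([ 0.5239, -0.0453,  0.03  ]), array([ 0.562 , -0.0473,  0.03  ])] lineL [array([ 0.5252, -0.0261,  0.03  ]), array([ 0.5618, -0.0269,  0.03  ])]
R along 0.0149 lateral(+left) -0.0034 len 0.0382
L along 0.014 lateral(+left) 0.0015 len 0.0366
tcp [ 0.4888 -0.0382  0.0667] mid [0.0501 0.0011 0.0159] expect mid dir [ 5.0e-02 -1.4e-03 -5.0e-05]
```

Tips measure about 15.5 mm above the TCP, so there is little pitch, and their middle is about 1 mm right of the lines' middle. I descend with that correction.

```bash
python3 -m crank '[{"gripper":25.4,"travel":[0,0.8,10],"twist":[0,0,0]},{"gripper":25.4,"travel":[0,0,10],"twist":[0,0,0]},{"gripper":25.4,"travel":[0,0,10],"twist":[0,0,0]},{"gripper":25.4,"travel":[0,0,6],"twist":[0,0,0]},{"gripper":25.4,"travel":[0,0,3],"twist":[0,0,0]},{"gripper":25.4,"travel":[0,0,0],"twist":[0,0,0]},{"gripper":25.4,"travel":[0,0,0],"twist":[0,0,0]},{"gripper":25.4,"travel":[0,0,0],"twist":[0,0,0]}]'; python3 go.py 0.488 -0.0361 0.0275 178.4
python3 - <<'E'
from h import *
s=bot.camera("scene")
cv2.imwrite("pics/scene5.png",s[:,:,::-1])
cv2.imwrite("pics/g5.png",cv2.resize(s[190:240,310:350],(400,500),interpolation=cv2.INTER_CUBIC)[:,:,::-1])
E
```

```text
time: 23.1
ee_pos: [0.4888, -0.0373, 0.0278]
tcp_rot: [-179.9, -0.1, 178.4]
wrist_force: [0.5, 0.3, -0.2]
opening: 0.0257
grasp_force: 9.0
t 23.1 at [ 0.4888 -0.0373  0.0278] [-1.7991e+02 -7.0000e-02  1.7840e+02] open 25.69 gf 8.99053305387497 F [ 0.5  0.3 -0.2] q [ -4.  -2. -20.  72.  -0.  -3.] 
twist [-0.002 -0.001 -0.   ] travel now [0.8 1.2 0.3] travel after turn [0.8 1.2 0.3]
```

View pics/g5.png

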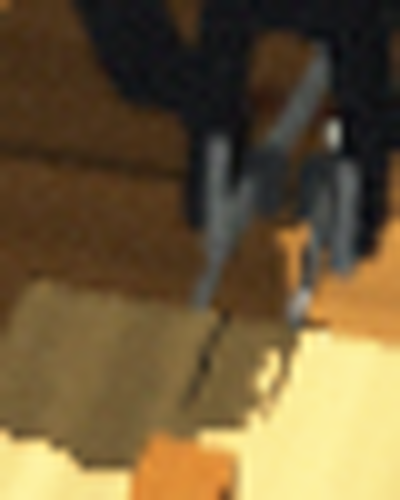

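```bash
python3 tips.py "(202,306),(298,320)"; python3 - <<'E'
from h import *
# blow up mask widths: print grayscale rows near the tips
s=cv2.cvtColor(cv2.imread("pics/scene5.png"),cv2.COLOR_BGR2GRAY)
print(s[215:226,324:346])
E
```

```text
tipR [ 0.5385 -0.0487  0.0437] tipL [ 0.5392 -0.0238  0.0448] gap 0.0249 dz to tcp 0.0159 0.0169
lineR [array([ 0.5239, -0.0453,  0.03  ]), array([ 0.562 , -0.0473,  0.03  ])] lineL [array([ 0.5252, -0.0261,  0.03  ]), array([ 0.5618, -0.0269,  0.03  ])]
R along 0.0148 lateral(+left) -0.0026 len 0.0382
L along 0.014 lateral(+left) 0.0026 len 0.0366
tcp [ 0.4888 -0.0373  0.0278] mid [0.0501 0.001  0.0164] expect mid dir [ 5.0e-02 -1.4e-03 -5.0e-05]
[[ 58  57  55  59  56  57  69  90  75  52  60  61  62  60  87 140  68  91
   87  79  90  61]
 [ 57  59  54  56  56  57  66  81  66  56  59  58  56  57  84 140  67  86
   84  80  98  97]
 [ 60  61  60  60  58  62  73  79  58  60  57  58  58  55  84 135  78  92
  104 114 112 129]
 [ 64  62  63  63  62  72  86  72  62  61  57  56  62  56  78 122  84  98
  133 142 137 146]
 [ 60  63  59  66  63  77  88  69  66  65  62  63  60  62  74 120 154 123
  145 143 143 140]
 [ 85  87  81  80  77  85  88  64  65  63  65  65  62  63  82 136 156 151
  155 157 152 147]
 [ 98  93  93  99  98 105 109 101  50  73  71  68  66  64  82 118 118 159
  160 160 159 159]
 [ 97  97  97 106 109 114 110  93  70  93  89  87  90  85  84  85  88 105
  123 162 157 160]
 [ 96  96 104 108 113 114 103  69  93  98 100 102 102 102  94 108 207 210
  220 193 189 180]
 [ 96  99 103 107 111 106  85  78 101 101  97 102 105 104  94 120 231 231
  234 227 227 224]
 [ 95 100 106 109 113 100  66  96  96  99 100 100 141 197 102 187 231 232
  232 233 234 235]]
```

```bash
python3 -m crank '[{"gripper":25.0,"travel":[0,0,1.5],"twist":[0,0,0]},{"gripper":25.0,"travel":[0,0,1],"twist":[0,0,0]},{"gripper":25.0,"travel":[0,0,0],"twist":[0,0,0]},{"gripper":25.0,"travel":[0,0,0],"twist":[0,0,0]},{"gripper":25.0,"travel":[0,0,0],"twist":[0,0,0]},{"gripper":25.0,"travel":[0,0,0],"twist":[0,0,0]},{"gripper":25.0,"travel":[0,0,0],"twist":[0,0,0]},{"gripper":25.0,"travel":[0,0,0],"twist":[0,0,0]}]'
python3 - <<'E'
from h import *
s=bot.camera("scene")
cv2.imwrite("pics/g6.png",np.vstack([cv2.resize(s[205:230,320:345],(500,500),interpolation=cv2.INTER_CUBIC)])[:,:,::-1])
ops=[]
for _ in range(6): bot.camera("scene"); ops.append((bot.get_obs()["opening"]*1e3,bot.get_obs()["grasp_force"]))
print(np.mean(ops,0))
b=s[188:215,390:440].max(2); n,l,st,c=cv2.connectedComponentsWithStats((b<60).astype(np.uint8)); i=1+st[1:,4].argmax(); print("handle now",c[i]+[390,188])
E
```

```text
time: 24.15
ee_pos: [0.4886, -0.0373, 0.025]
tcp_rot: [-179.9, -0.1, 178.4]
wrist_force: [0.4, 0.3, 0.4]
opening: 0.0248
grasp_force: 9.1
[25.28545475  9.14287589]
handle now [415.59530792 200.64222874]
```

View pics/g6.png

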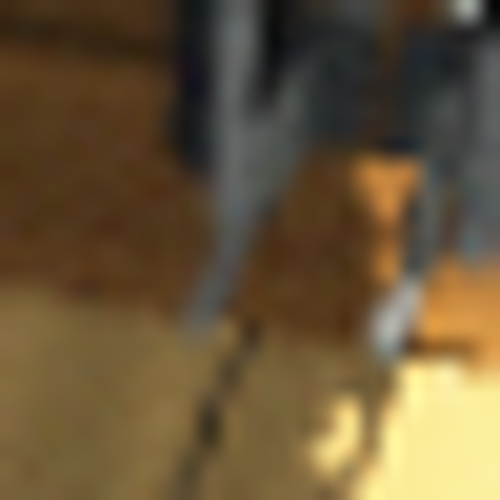

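```bash
python3 tips.py "(200,311),(294,320)"
```

```text
tipR [ 0.5384 -0.0492  0.0419] tipL [ 0.539  -0.0249  0.0444] gap 0.0244 dz to tcp 0.0168 0.0194
lineR [array([ 0.5239, -0.0453,  0.03  ]), array([ 0.562 , -0.0473,  0.03  ])] lineL [array([ 0.5252, -0.0261,  0.03  ]), array([ 0.5618, -0.0269,  0.03  ])]
R along 0.0146 lateral(+left) -0.0031 len 0.0382
L along 0.0138 lateral(+left) 0.0015 len 0.0366
tcp [ 0.4886 -0.0373  0.025 ] mid [0.0501 0.0003 0.0181] expect mid dir [ 0.05   -0.0014 -0.0001]
```

```bash
python3 -c "
from workcell import bot
print(bot.job_done())"
```

```text
the job is handed in; nothing more can be done
None
```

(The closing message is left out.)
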